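# Load the glue press and hold it open with its cam lever

## Task

Get the small glue press ready for a panel: hang the iron press weight by its wooden grip on the press's hook and let go of it. Then swing the cam lever up until it points straight up, where the cam lifts the press beam highest, and finish while still holding the lever there with the fingers (it springs back if let go). Leave the other things on the desk where they are.

Things in the scene. Friction and masses are not known exactly. Their poses are not given: they have to be found in the camera images.
- press: the glue press, fixed: wooden base 130 x 310 x 22 mm, two steel posts 213 mm high, a level wooden beam across them, a cam with lever under the beam's right end. Origin under the middle of the press, on the desk; x points to its back, y to its left along the beam, z up. Its place and yaw vary (yaw up to 0.25 either way)
- ram: the moving beam of the press with presser foot and hook: 28 x 290 x 32 mm, slides straight up and down in the press (0 to 24 mm), raised by the cam. Origin in the middle of the beam's underside (135 mm above the desk when down); axes parallel to the press's. The front of the beam lies 14 mm in front (-x) of its origin
- hook_seat (a point): lowest point of the top of the hook's trough, 130 mm above the desk with the beam down; axes as the press. The hook, a 10 mm round steel bar in the press's xz plane, sticks out of the beam towards the robot (-x) and turns up to a tip 30 mm in front and 26 mm above this point; behind, it rises as high 33 mm back. It takes a piece up to 30 mm thick. Beam front 71 mm back, beam top 37 mm up
- weight_grip (a point): centre of the wooden grip of the press weight (loose, 0.48 to 0.75 kg, 127 mm high): an upright board 14 mm thick (x), 83 mm long (y), 26 mm high, 113 mm above the weight's foot. 4 mm steel straps lead down from its ends to the iron slab, 52 x 90 x 28 mm. The loop under the grip is 72 mm high, 82 mm wide. It hangs with its grip crosswise to the hook (its y along the press's y)
- press_weight: the same press weight; origin in the centre of its underside, axes as weight_grip
- lever_handle (a point): centre of the lever's wooden handle, 20 mm thick, 70 mm long, which sticks out of the lever's end towards the robot, parallel to the press's x, so that it can be gripped from above all through the swing (it turns in the grip). Moves on a circle of 130 mm radius about lever_pivot in the press's yz plane
- lever_pivot (a point): point on the lever's axis (parallel to the press's x) in the plane of the handle's centre, 100 mm above the desk; fixed in the press, axes as the press
- cam_lever (a joint): angle of the cam lever, rad: 0 at rest, when the lever points to the press's right (-y) and 10 degrees below level; grows as its end swings up and over to the left; 1.75 = lever straight up = beam highest; past 1.75 the beam sinks again; stop at 2.25. A return spring pulls it back to 0, by about 2 to 5 N at the handle
- tint_bottle: bystander: small yellow capped bottle, 24 mm across and 49 mm high; origin in the centre of its underside
- masking_tape: bystander: roll of tape, 96 mm across and 25 mm high; origin in the centre of its underside
- offcut_2: bystander: wood offcut 45 x 52 x 18 mm; origin in the centre of its underside
- wax_tin: bystander: round brown tin, 61 mm across and 26 mm high; origin in the centre of its underside
There are look-alikes about, which are no part of the job. There is more than one size of the press_weight; the job needs the smaller.

How it is judged:
By the outcome, as a careful person would: the job done as asked, in the order asked, and still so for the second after the job is handed in, while the arm keeps its last pose, push and grip.
It also fails if it takes over 61 s, if anything falls off the work surface, if the arm or the gripper's body presses on something with over 40 N, if the wrist force passes 120 N, or if a joint passes its speed limit or range.

## Robot

A 7-joint arm with a two-finger parallel gripper is mounted at the origin on a cart in front of the work surface, level with it; the furniture and walls round the work are solid. World frame = base frame: x ahead of the robot, y to its left, z up, the work surface at z = 0. Lengths are in m, angles in rad, forces in N, time in s.
With the tool pointing down it reaches from about 0.425 to 0.925 m from the base axis. Payload 6.8 kg.
Tool frame: the origin (TCP) lies where the fingers leave the gripper's body, on its centre line; the fingertips stand 73 mm ahead of it and the grasp point (between the pads) lies 54 mm ahead of it; z points along the fingers, y is the direction in which the jaws open and shut (so a half turn about z gives the same grasp; the last joint's range is limited). The gripper opens to 85 mm and grips with 20 to 120 N. Pads are 22 mm wide; open, the fingers measure 114 mm over their backs; the gripper's body (76 mm by 85 mm) begins 54 mm behind the grasp point. The pads swing forward as they close: fully open they stand 13 mm farther back than shut.
Start: joints at [1.192, 0.477, 0.022, 1.555, -0.011, 1.109, -0.083], TCP at [0.181, -0.65, 0.304] pointing down, gripper open.
Joint ranges: [-2.96, 2.96], [-0.34, 2.1], [-1.41, 1.46], [0.24, 2.44], [-1.37, 4.51], [0.17, 1.92], [-2.96, 2.96]. Speed limits (rad/s): [2.39, 2.39, 3.14, 3.14, 3.14, 3.14, 3.14].

## Interface

Orientations are given as a rotation vector (axis times angle).
In Python, from bench import r gives the robot as it stands.
- The arm moves only by the shell command python3 -m handwheel 'ROWS' [FORCE]. ROWS is JSON, a list that holds one entry, the list of rows, each a list of 7 numbers: the shift along the world's x, y, z in m, then the turn, a rotation vector about the world's x, y, z in rad, then the finger opening in m, from 0 to 0.0854. A call has 1 to 10 rows; each row shifts and turns the commanded pose from where the row before left it; what a row does not reach is not made up. A row lasts 1/12 s, in which the tool goes at most 41.7 mm and 7.16 degrees, less where a joint would pass 70% of its speed; a pose out of reach is approached as far as the arm can. A call is refused whole if a number of a shift passes 0.0417 or a number of a turn 0.125, either way. A call with a gripper value outside its range is refused whole. The fingers move at their own pace and stop on an object; FORCE is the grip in N (left out, the last holds). Time passes only in rows, so rows that do not move let the fingers close. It gives the time, the measured TCP pose, the force and the opening at its end, in the units of the state.
- r.get_obs(): the state, without advancing time (a new reading comes with each control period).
- r.grab_frame(name): name is "scene" or "top" or "wrist"; returns (picture, depth): 420x560x3 uint8, red, green, blue; 420x560 float32, m along the optical axis (not along the pixel's ray), 0 where there is no reading.
- r.get_calibration(name): a dict with "vertical_fov" (degrees; the focal length in pixels is half the picture's height over the tangent of half this angle, whatever the lens; pixels are square), "cx", "cy" (the principal point, pixels), "R" (3x3) and "t" (3): a world point X has camera coordinates R X + t; the wrist camera has in their place "T_tool_cam" (4x4, takes a point from camera to tool coordinates, whose origin is the TCP and whose axes are the flange's). Camera axes: x right, y down, z forward; pixel columns grow to the right and rows downward; lengths in m; the calibration is good to about 2 mm. The wrist camera is an equidistant fisheye: a pixel r from the principal point sees the ray r / f radians off the axis. A picture is of the moment at which its call begins: read the wrist's pose just before it. get_calibration takes no time and is no camera call.
- r.hand_in(): hands the job in, once; it reports no verdict.
Trained networks look in the newest picture that a camera, given by its name, has taken for a name from the list of things; names that differ only in an ending like _2 or _b are one class to them, and where a whole thing is asked for, a point or a joint stands for the part that bears it (a point fixed in the world has none). Each returns a list of dicts, best first, with "p" (0 to 1); they miss things now and then, are a little off and sometimes report something else, mostly with a low value. They report only what shows in the picture. A call takes as long as a camera call. They do not tell look-alikes from the thing itself.
- r.masks_of(label, camera): "pixels" (420x560 bool, what is visible of it) and "at" ([column, row] in pixels, amid what is visible of it).
The state is a dict: "clock": time; "joints": joint angles; "qvel": joint speeds; "tau": joint torques, N m; "tcp_pos": TCP position; "orientation": TCP orientation; "contact_force": force on the tool from outside, world axes, zero at the start; "moment": the same for the moment, N m; "grip_width": finger opening in m.
Only numpy, scipy, OpenCV 4.12 (cv2) and the standard library are available. Lean on these libraries where they do the work, as an engineer would, in place of code of your own. Each camera call takes 0.05 s, during which the arm holds its last target.

## Working session

There is one attempt and no reset: what is moved stays moved. The work goes in short steps, Python scripts to look and compute and a shell command to move; the robot and the scene stay as the last step left them, time stands still between calls to the robot, and variables do not carry over. Pictures are saved under pics/ and viewed, and the job is handed in when it is done.

```bash
mkdir -p pics; ls; cat > h.py <<'E'
import numpy as np, cv2
from bench import r
def cal(n):
    c=r.get_calibration(n); f=210/np.tan(np.radians(c["vertical_fov"])/2); return c,f
def cloud(n,d):
    c,f=cal(n); v,u=np.mgrid[0:420,0:560]
    P=np.stack([(u-c["cx"])/f*d,(v-c["cy"])/f*d,d],-1)
    R=np.array(c["R"]);t=np.array(c["t"])
    return (P-t)@R   # R^T (P-t)
def proj(n,X):
    c,f=cal(n); p=np.array(c["R"])@np.array(X)+np.array(c["t"])
    return p[0]/p[2]*f+c["cx"],p[1]/p[2]*f+c["cy"]
def save(n,im): cv2.imwrite("pics/"+n+".png",cv2.cvtColor(im,cv2.COLOR_RGB2BGR))
E
python3 - <<'E'
from h import *
o=r.get_obs()
for k in o: print(k,np.round(o[k],3))
for n in("scene","top"):
    im,d=r.grab_frame(n); save(n+"0",im); np.savez(n+"0.npz",im=im,d=d)
    c=r.get_calibration(n); print(n,c)
print(r.get_calibration("wrist"))
E
```

```text
pics
clock 0.0
joints [ 1.192  0.478  0.022  1.556 -0.011  1.109 -0.083]
qvel [ 0.     0.002 -0.001  0.002 -0.001 -0.    -0.001]
tau [-0.0000e+00 -5.9646e+01  1.6070e+00 -2.8120e+01  1.2000e-02  9.0000e-03
  0.0000e+00]
tcp_pos [ 0.18  -0.65   0.303]
orientation [-3.111e+00 -4.240e-01  1.000e-03]
contact_force [ 0.74  -0.067 -0.875]
moment [-0.007  0.063  0.017]
grip_width 0.085
scene {'vertical_fov': 46.05855206769789, 'cx': 274.44567148177623, 'cy': 212.05648648295792, 'R': array([[-0.58545396, -0.81058438, -0.01402215],
       [-0.4017884 ,  0.30513213, -0.86340052],
       [ 0.70413759, -0.49984732, -0.50432422]]), 't': array([0.33831776, 0.29660855, 1.25032475])}
top {'vertical_fov': 56.462985360653825, 'cx': 282.0107088514293, 'cy': 213.5596504385941, 'R': array([[ 0.07383353, -0.99726959,  0.00140409],
       [-0.97049695, -0.0721753 , -0.23005739],
       [ 0.22953058,  0.01562329, -0.97317605]]), 't': array([0.00362244, 0.54519019, 1.12868862])}
{'vertical_fov': 65.70646984690485, 'cx': 277.92375357365546, 'cy': 213.0672000806076, 'T_tool_cam': array([[ 5.75436539e-04, -9.58716626e-01, -2.84362619e-01,
         7.16485080e-02],
       [ 9.99999831e-01,  5.73787544e-04,  8.91002607e-05,
         8.51834985e-04],
       [ 7.77418274e-05, -2.84362622e-01,  9.58716795e-01,
        -7.09999539e-02],
       [ 0.00000000e+00,  0.00000000e+00,  0.00000000e+00,
         1.00000000e+00]])}
```

View pics/scene0.png

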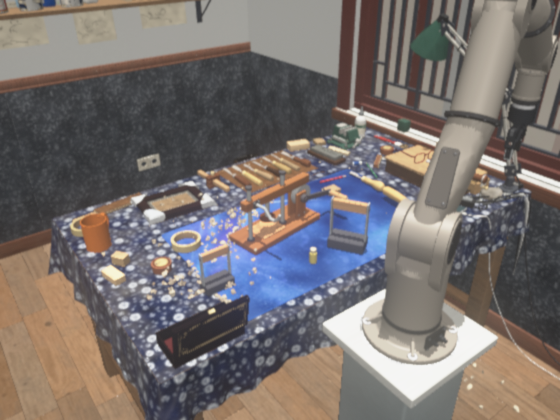

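View pics/top0.png

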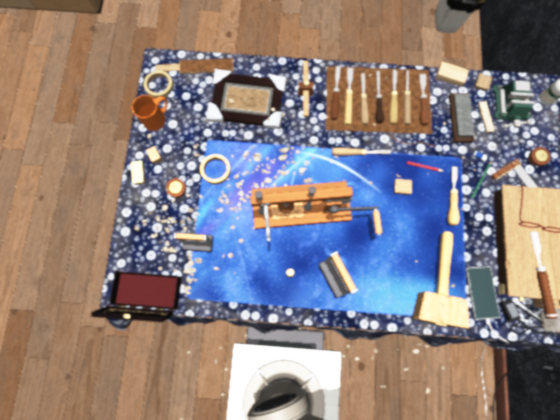

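```bash
python3 - <<'E'
from h import *
S=np.load("scene0.npz");T=np.load("top0.npz")
a=cv2.resize(S["im"][160:300,160:390],None,fx=3.4,fy=3.4,interpolation=cv2.INTER_CUBIC);save("scene_c",a)
b=cv2.resize(T["im"][140:310,150:420],None,fx=2.9,fy=2.9,interpolation=cv2.INTER_CUBIC);save("top_c",b)
Ps=cloud("scene",S["d"]);Pt=cloud("top",T["d"])
for lab in("weight_grip","press_weight","lever_handle","ram","press"):
  for cam,P,D in(("scene",Ps,S["d"]),("top",Pt,T["d"])):
    for m in r.masks_of(lab,cam)[:3]:
        k=m["pixels"]&(D>0); q=P[k]
        if len(q)<5: continue
        print(lab,cam,round(m["p"],2),m["at"],k.sum(),"med",np.round(np.median(q,0),3),"lo",np.round(np.percentile(q,2,0),3),"hi",np.round(np.percentile(q,98,0),3))
print(r.get_obs()["clock"])
E
```

```text
weight_grip scene 0.74 [215.2, 275.0] 1029 med [0.436 0.304 0.028] lo [ 0.413  0.235 -0.002] hi [0.497 0.346 0.126]
weight_grip scene 0.72 [347.2, 232.3] 1264 med [ 0.363 -0.126  0.036] lo [ 0.31  -0.188  0.001] hi [ 0.463 -0.082  0.163]
weight_grip top 0.75 [200.1, 238.8] 549 med [0.439 0.291 0.03 ] lo [0.419 0.254 0.012] hi [0.467 0.34  0.128]
weight_grip top 0.62 [337.2, 276.3] 957 med [ 0.366 -0.128  0.038] lo [ 0.315 -0.165  0.019] hi [ 0.417 -0.088  0.167]
press_weight scene 0.67 [351.2, 233.7] 1224 med [ 0.362 -0.125  0.035] lo [ 0.309 -0.217  0.001] hi [ 0.42  -0.082  0.163]
press_weight scene 0.57 [215.1, 274.2] 1092 med [0.436 0.304 0.028] lo [ 0.413  0.215 -0.003] hi [0.607 0.346 0.126]
press_weight top 0.85 [194.2, 243.6] 580 med [0.439 0.294 0.03 ] lo [0.418 0.254 0.008] hi [0.468 0.341 0.128]
press_weight top 0.67 [337.8, 278.4] 947 med [ 0.366 -0.129  0.038] lo [ 0.315 -0.166  0.019] hi [ 0.417 -0.088  0.167]
lever_handle scene 0.95 [308.5, 197.9] 363 med [ 0.566 -0.143  0.094] lo [ 0.508 -0.243  0.072] hi [ 0.596 -0.084  0.127]
lever_handle top 0.61 [368.8, 207.7] 423 med [ 0.561 -0.22   0.088] lo [ 0.503 -0.271 -0.001] hi [ 0.591 -0.102  0.12 ]
ram scene 0.97 [269.4, 197.8] 1096 med [0.562 0.034 0.153] lo [ 0.458 -0.139  0.071] hi [0.605 0.135 0.168]
ram top 0.79 [288.3, 196.4] 1352 med [0.569 0.018 0.165] lo [ 0.468 -0.144  0.078] hi [0.604 0.126 0.17 ]
ram top 0.16 [201.0, 242.5] 595 med [0.439 0.295 0.03 ] lo [0.418 0.254 0.004] hi [0.468 0.341 0.128]
press scene 0.89 [279.9, 213.9] 4283 med [ 0.565 -0.013  0.041] lo [ 0.495 -0.239 -0.003] hi [0.748 0.14  0.185]
press scene 0.57 [310.9, 196.6] 423 med [ 0.566 -0.143  0.093] lo [ 0.506 -0.245  0.071] hi [ 0.597 -0.084  0.129]
press top 0.77 [302.8, 205.8] 4195 med [ 0.566 -0.021  0.029] lo [ 0.507 -0.24   0.017] hi [0.661 0.128 0.211]
0.6
```

```bash
python3 - <<'E'
from h import *
T=np.load("top0.npz");S=np.load("scene0.npz")
for n,Z in(("top",T),("scene",S)):
    P=cloud(n,Z["d"]); np.save(n+"P.npy",P)
    k=(P[...,2]>0.015)&(P[...,2]<0.35)&(Z["d"]>0)&(P[...,0]>0.3)&(P[...,0]<0.95)&(abs(P[...,1])<0.5)
    q=P[k]; im=np.zeros((600,800,3),np.uint8)
    for p in q[np.argsort(q[:,2])]:
        u=int(400-p[1]*800);v=int(560-(p[0]-0.3)*800); c=int(min(255,p[2]*1000))
        cv2.circle(im,(u,v),2,(c,128,255-c),-1)
    save("bev_"+n,im)
E
```

```text
(no output)
```

View pics/scene_c.png

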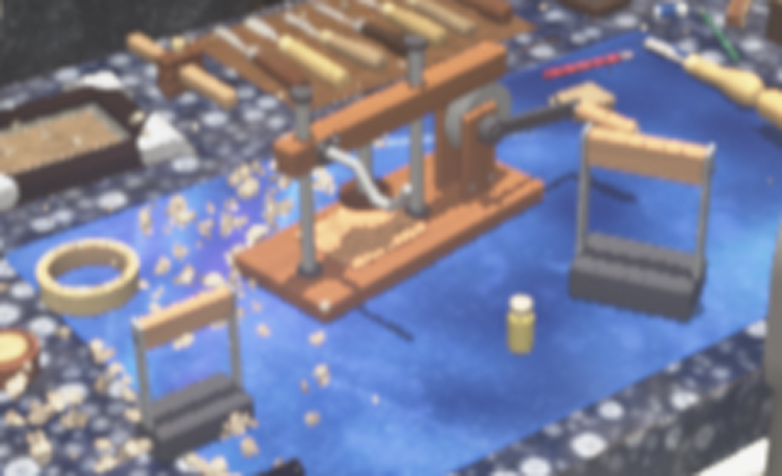

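View pics/top_c.png

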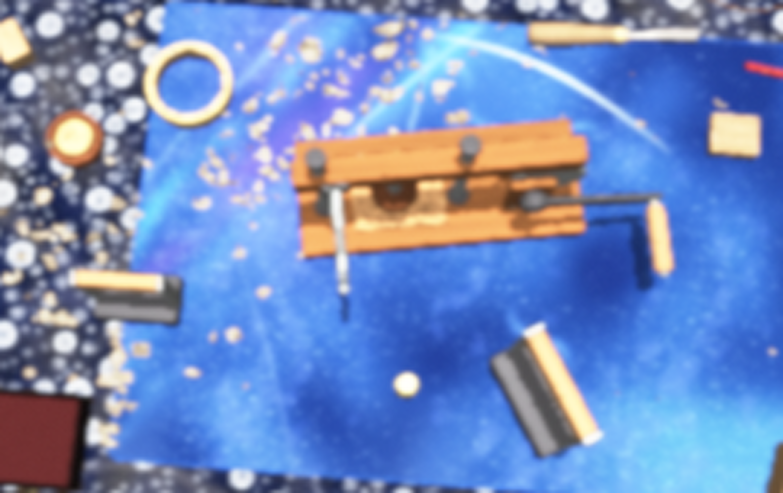

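View pics/bev_top.png

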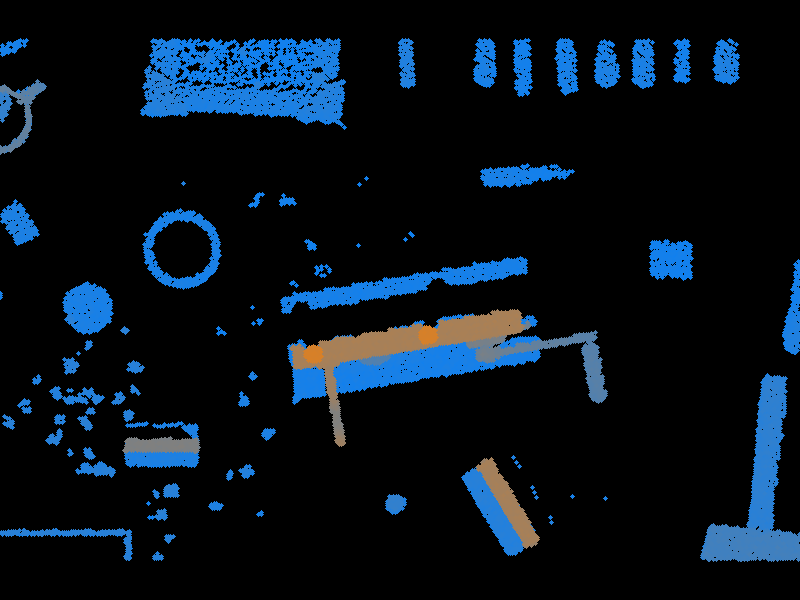

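The candidates for the press weight are A at top (193,240) / scene (215,265), about 127 mm high, and B at top (338,273) / scene (348,225), about 165 mm high. The job needs the smaller 127 mm one, so I choose A (confirmed in the crops). Next I fit the poses.

```bash
python3 - <<'E'
from h import *
T=np.load("topP.npy").reshape(-1,3);S=np.load("sceneP.npy").reshape(-1,3)
def sel(P,lo,hi): return P[np.all((P>lo)&(P<hi),1)]
def fit(n,q):
    xy=q[:,:2].astype(np.float32); (c,s,a)=cv2.minAreaRect(xy)
    m=xy.mean(0); w,v=np.linalg.eigh(np.cov((xy-m).T)); d=v[:,1]; d=d*np.sign(d[1])
    print(n,len(q),"rect c",np.round(c,4),"size",np.round(s,3),"mean",np.round(m,4),"axis ang(yaw of y)",round(float(np.arctan2(-d[0],d[1])),3),"z",np.round(np.percentile(q[:,2],[5,50,95]),3))
for n,P in(("T",T),("S",S)):
    fit(n+" grip",sel(P,[.40,.22,.105],[.5,.36,.14]))
    fit(n+" slab",sel(P,[.38,.22,.022],[.5,.36,.034]))
    fit(n+" beam",sel(P,[.5,-.17,.158],[.63,.16,.175]))
    fit(n+" base",sel(P,[.45,-.2,.016],[.67,.16,.028]))
    fit(n+" hook",sel(P,[.43,.04,.11],[.532,.13,.2]))
    fit(n+" handle",sel(P,[.46,-.3,.05],[.57,-.225,.14]))
    fit(n+" lever",sel(P,[.56,-.235,.07],[.6,-.17,.14]))
    h=sel(P,[.43,.04,.09],[.545,.13,.2]); h=h[np.argsort(h[:,0])]
    for i in range(0,len(h),max(1,len(h)//14)): print(np.round(h[i],3),end=" ")
    print()
E
```

```text
T grip 191 rect c [0.4439 0.2979] size [0.092 0.016] mean [0.4427 0.2969] axis ang(yaw of y) 0.007 z [0.111 0.125 0.129]
T slab 323 rect c [0.4345 0.3126] size [0.119 0.096] mean [0.4362 0.2979] axis ang(yaw of y) -0.032 z [0.024 0.028 0.033]
T beam 967 rect c [ 0.5613 -0.0119] size [0.064 0.29 ] mean [ 0.5749 -0.0091] axis ang(yaw of y) 0.174 z [0.161 0.167 0.17 ]
T base 1998 rect c [ 0.6033 -0.0092] size [0.161 0.314] mean [ 0.5759 -0.0096] axis ang(yaw of y) 0.147 z [0.018 0.022 0.027]
T hook 116 rect c [0.4876 0.0809] size [0.089 0.01 ] mean [0.4897 0.0812] axis ang(yaw of y) -1.403 z [0.127 0.147 0.158]
T handle 157 rect c [ 0.5335 -0.2434] size [0.071 0.019] mean [ 0.5333 -0.2421] axis ang(yaw of y) -1.392 z [0.077 0.084 0.089]
T lever 84 rect c [ 0.5731 -0.203 ] size [0.064 0.021] mean [ 0.5716 -0.2047] axis ang(yaw of y) 0.096 z [0.079 0.089 0.098]
[0.444 0.075 0.157] [0.454 0.074 0.149] [0.465 0.078 0.133] [0.475 0.076 0.126] [0.486 0.08  0.129] [0.493 0.08  0.137] [0.499 0.086 0.147] [0.509 0.087 0.153] [0.518 0.082 0.155] [0.526 0.085 0.155] [0.537 0.089 0.156] [0.541 0.12
[... 534 characters left out ...]
.055 z [0.017 0.021 0.026]
S hook 106 rect c [0.4848 0.0838] size [0.093 0.015] mean [0.4828 0.0847] axis ang(yaw of y) -1.423 z [0.124 0.141 0.154]
S handle 84 rect c [ 0.5298 -0.241 ] size [0.072 0.022] mean [ 0.5309 -0.2375] axis ang(yaw of y) -1.363 z [0.07  0.081 0.086]
S lever 67 rect c [ 0.5683 -0.2027] size [0.015 0.062] mean [ 0.5682 -0.2035] axis ang(yaw of y) 0.123 z [0.073 0.085 0.093]
[0.439 0.082 0.152] [0.448 0.082 0.137] [0.464 0.086 0.127] [0.481 0.088 0.133] [0.491 0.084 0.134] [0.499 0.089 0.157] [0.513 0.09  0.151] [0.53  0.093 0.151] [0.537 0.096 0.156] [0.539 0.117 0.142] [0.54  0.101 0.153] [0.541 0.13  0.155] [0.542 0.1   0.148] [0.543 0.089 0.14 ] [0.544 0.117 0.143]
```

```bash
python3 -m handwheel '[[[0.027,0.025,0,0,0,0.065,0.06],[0.027,0.025,0,0,0,0.065,0.06],[0.027,0.025,0,0,0,0.065,0.06],[0.027,0.025,0,0,0,0.065,0.06],[0.027,0.025,0,0,0,0.065,0.06],[0.027,0.025,0,0,0,0.065,0.06],[0.027,0.025,0,0,0,0.065,0.06],[0.027,0.025,0,0,0,0.065,0.06],[0.027,0.025,0,0,0,0.065,0.06],[0.027,0.025,0,0,0,0.065,0.06]]]'
```

```text
clock: 1.43
tcp_pos: [0.4516, -0.3991, 0.3043]
orientation: [2.812, 1.4, 0.0]
contact_force: [-0.4, 0.2, 0.4]
grip_width: 0.0601
```

```bash
python3 -m handwheel '[[[0.005,0.035,0,0,0,0.065,0.06],[0.005,0.035,0,0,0,0.065,0.06],[0.005,0.035,0,0,0,0.065,0.06],[0.005,0.035,0,0,0,0.065,0.06],[0.005,0.035,0,0,0,0.065,0.06],[0.005,0.035,0,0,0,0.065,0.06],[0.005,0.035,0,0,0,0.065,0.06],[0.005,0.035,0,0,0,0.065,0.06],[0.005,0.035,0,0,0,0.065,0.06],[0.005,0.035,0,0,0,0.065,0.06]]]'
```

```text
clock: 2.27
tcp_pos: [0.5006, -0.0488, 0.3043]
orientation: [2.218, 2.224, 0.0]
contact_force: [0.4, -0.6, 0.4]
grip_width: 0.0601
```

```bash
python3 -m handwheel '[[[-0.005,0.032,0,0,0,0,0.06],[-0.005,0.032,0,0,0,0,0.06],[-0.005,0.032,0,0,0,0,0.06],[-0.005,0.032,0,0,0,0,0.06],[-0.005,0.032,0,0,0,0,0.06],[-0.005,0.032,0,0,0,0,0.06],[-0.005,0.032,0,0,0,0,0.06],[-0.005,0.032,0,0,0,0,0.06],[-0.005,0.032,0,0,0,0,0.06],[-0.005,0.032,0,0,0,0,0.06]]]'; python3 - <<'E'
from h import *
o=r.get_obs();print({k:np.round(o[k],3) for k in o}); from scipy.spatial.transform import Rotation as Ro
print(Ro.from_rotvec(o["orientation"]).as_matrix().round(3))
for n in("wrist","top"):
    im,d=r.grab_frame(n); save(n+"1",im); np.savez(n+"1.npz",im=im,d=d,p=o["tcp_pos"],q=o["orientation"])
E
```

```text
clock: 3.1
tcp_pos: [0.4502, 0.271, 0.3042]
orientation: [2.222, 2.221, 0.001]
contact_force: [0.1, -1.1, 0.4]
grip_width: 0.0602
{'clock': np.float64(3.1), 'joints': array([-0.078,  0.307, -0.699,  1.874,  0.228,  1.04 , -0.87 ]), 'qvel': array([-0.689,  0.278, -0.095, -0.307,  0.213,  0.122, -0.829]), 'tau': array([  3.699, -44.117,  -5.619, -24.941,  -0.377,  -0.086,   1.083]), 'tcp_pos': array([0.45 , 0.271, 0.304]), 'orientation': array([2.222e+00, 2.221e+00, 1.000e-03]), 'contact_force': array([ 0.116, -1.064,  0.437]), 'moment': array([ 0.016, -0.046,  0.03 ]), 'grip_width': np.float64(0.06)}
[[ 0.     1.     0.001]
 [ 1.    -0.    -0.   ]
 [-0.     0.001 -1.   ]]
```

```bash
cat >> h.py <<'E'
from scipy.spatial.transform import Rotation as Ro
def wcloud(d,p,q):
    c,f=cal("wrist"); v,u=np.mgrid[0:420,0:560]
    x=(u-c["cx"]);y=(v-c["cy"]);rr=np.hypot(x,y)+1e-9;th=rr/f
    s=np.tan(th)/rr
    P=np.stack([x*s*d,y*s*d,d],-1); T=np.array(c["T_tool_cam"])
    P=P@T[:3,:3].T+T[:3,3]
    return P@Ro.from_rotvec(q).as_matrix().T+p
def sel(P,lo,hi):
    P=P.reshape(-1,3); return P[np.all((P>lo)&(P<hi),1)]
def fit(n,q):
    if len(q)<5: print(n,"few",len(q));return
    xy=q[:,:2].astype(np.float32); (c,s,a)=cv2.minAreaRect(xy)
    m=xy.mean(0); w,v=np.linalg.eigh(np.cov((xy-m).T)); d=v[:,1]; d=d*np.sign(d[1])
    print(n,len(q),"rect",np.round(c,4),np.round(s,3),"mean",np.round(m,4),"yaw",round(float(np.arctan2(-d[0],d[1])),3),"z",np.round(np.percentile(q[:,2],[5,50,95]),3))
E
python3 - <<'E'
from h import *
Z=np.load("wrist1.npz"); P=wcloud(Z["d"],Z["p"],Z["q"])
fit("grip",sel(P,[.38,.2,.119],[.52,.38,.135]))
fit("slab",sel(P,[.38,.2,.02],[.52,.38,.034]))
Pt=cloud("top",np.load("top1.npz")["d"])
fit("gripT",sel(Pt,[.40,.22,.105],[.5,.36,.14]))
E
```

```text
grip 2035 rect [0.4417 0.2996] [0.091 0.015] mean [0.4419 0.3001] yaw -0.002 z [0.125 0.127 0.128]
slab 2582 rect [0.446  0.2894] [0.179 0.124] mean [0.4443 0.3012] yaw -0.131 z [0.027 0.029 0.031]
gripT few 0
```

View pics/wrist1.png

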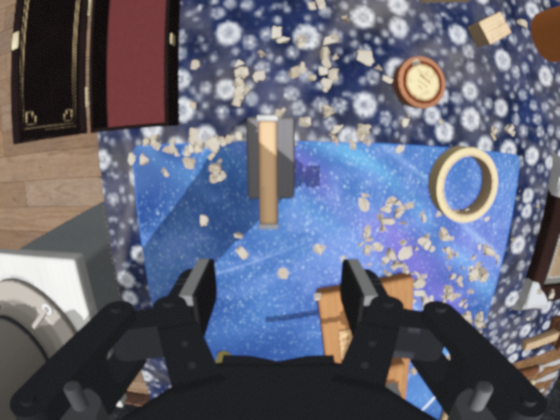

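The wrist view shows the small weight's grip at pixel (268,172), between the fingers at columns 200 and 360. That puts it at (0.442, 0.300) with yaw about 0. Descend to grip it 24 mm to one side of its middle, so that the hook stays clear of the pads.

```bash
python3 -m handwheel '[[[-0.004,0.003,-0.01,0,0,0,0.06],[-0.004,0.002,-0.018,0,0,0,0.06],[0,0,-0.018,0,0,0,0.06],[0,0,-0.018,0,0,0,0.06],[0,0,-0.018,0,0,0,0.06],[0,0,-0.018,0,0,0,0.06],[0,0,-0.018,0,0,0,0.06],[0,0,-0.016,0,0,0,0.06],[0,0,0,0,0,0,0.06],[0,0,0,0,0,0,0.06]]]'
```

```text
clock: 4.03
tcp_pos: [0.4423, 0.2731, 0.169]
orientation: [-2.223, -2.22, 0.004]
contact_force: [-0.3, 0.2, 0.5]
grip_width: 0.0601
```

```bash
python3 -m handwheel '[[[0,0,0,0,0,0,0.0],[0,0,0,0,0,0,0.0],[0,0,0,0,0,0,0.0],[0,0,0,0,0,0,0.0],[0,0,0,0,0,0,0.0],[0,0,0,0,0,0,0.0],[0,0,0,0,0,0,0.0],[0,0,0,0,0,0,0.0]]]' 90; python3 - <<'E'
from h import *
o=r.get_obs();print(o["grip_width"],o["contact_force"],o["tcp_pos"])
im,d=r.grab_frame("wrist"); save("wrist2",im)
E
```

```text
clock: 4.7
tcp_pos: [0.4426, 0.2748, 0.1709]
orientation: [2.221, 2.221, 0.001]
contact_force: [-2.2, -2.0, 5.7]
grip_width: 0.0127
0.012716213636337993 [-2.21653198 -2.00661177  5.72151476] [0.44261439 0.27480608 0.17089593]
```

View pics/wrist2.png

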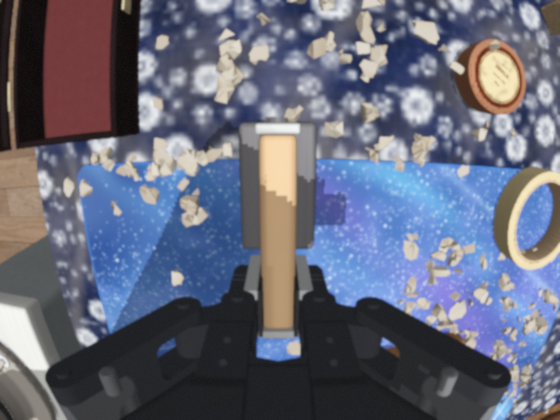

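```bash
python3 -m handwheel '[[[0,0,0.004,0,0,0,0],[0,0,0.006,0,0,0,0],[0,0,0.009,0,0,0,0],[0,0,0.009,0,0,0,0],[0,0,0.009,0,0,0,0],[0,0,0.009,0,0,0,0],[0,0,0.009,0,0,0,0],[-0.006,0,0.009,0,0,0,0],[-0.006,0,0.007,0,0,0,0],[-0.006,0,0.004,0,0,0,0]]]'
```

```text
clock: 5.58
tcp_pos: [0.4239, 0.2749, 0.2461]
orientation: [2.221, 2.222, 0.001]
contact_force: [-1.0, 0.3, -5.8]
grip_width: 0.0126
```

```bash
python3 -m handwheel '[[[0,-0.01,0,0,0,0.017,0],[0,-0.018,0,0,0,0.017,0],[0,-0.018,0,0,0,0.017,0],[0,-0.018,0,0,0,0.017,0],[0,-0.018,0,0,0,0.017,0],[0,-0.018,0,0,0,0.017,0],[0,-0.01,0,0,0,0.017,0],[0,-0.005,0,0,0,0.017,0],[0,0,0,0,0,0.017,0],[0,0,0,0,0,0.017,0]]]'; python3 - <<'E'
from h import *
o=r.get_obs();print(o["grip_width"],o["contact_force"],o["moment"],o["tcp_pos"],o["joints"])
for n in("scene","top"):
    im,d=r.grab_frame(n); save(n+"3",im); np.savez(n+"3.npz",im=im,d=d)
    c=im[140:320,140:400] ; save(n+"3c",cv2.resize(c,None,fx=3,fy=3,interpolation=cv2.INTER_CUBIC))
E
```

```text
clock: 6.42
tcp_pos: [0.424, 0.1597, 0.245]
orientation: [2.023, 2.403, 0.0]
contact_force: [0.4, 0.7, -6.7]
grip_width: 0.0123
0.012337697225460487 [ 0.37596642  0.68461532 -6.69309184] [-0.15120817  0.00422264  0.00055442] [0.42404656 0.15969463 0.24503488] [ 0.13089293  0.25980505 -0.71190291  2.08881461  0.22220458  0.86643433
 -0.53835473]
```

View pics/scene3c.png

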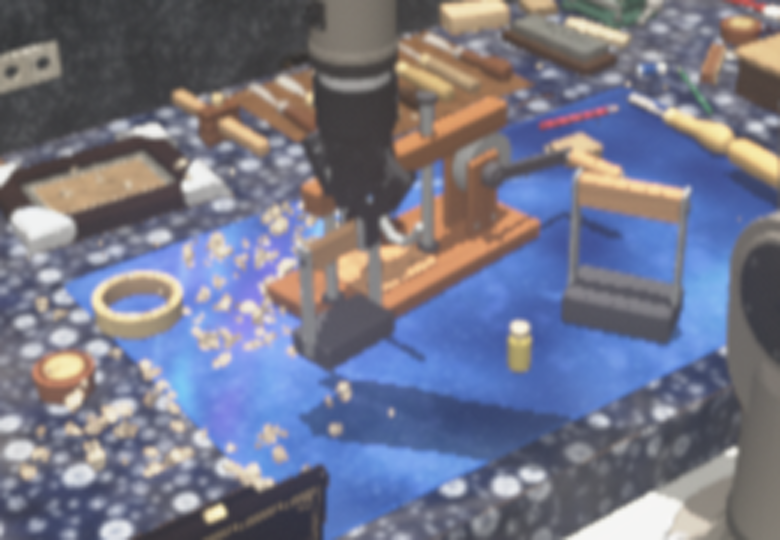

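View pics/top3c.png

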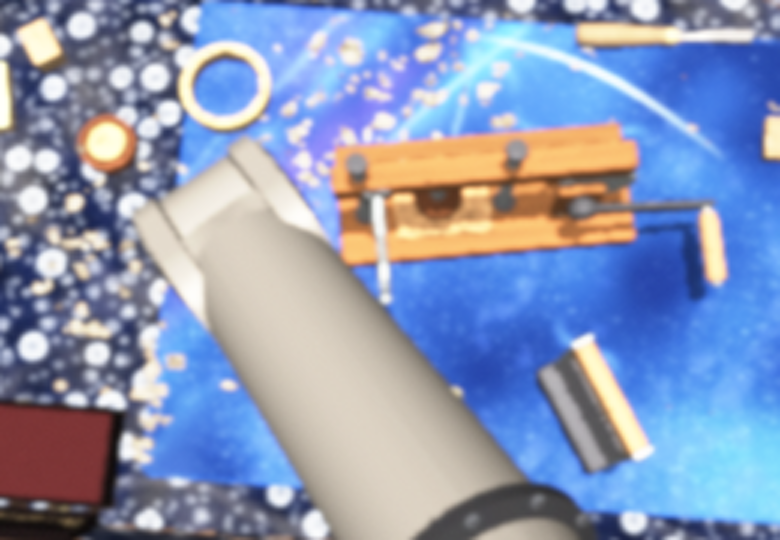

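```bash
python3 -m handwheel '[[[0,-0.008,0,0,0,0,0],[0,-0.014,0,0,0,0,0],[0,-0.016,0,0,0,0,0],[0,-0.016,0,0,0,0,0],[0,-0.016,0,0,0,0,0],[0,-0.016,0,0,0,0,0],[0,-0.014,0,0,0,0,0],[0,-0.008,0,0,0,0,0],[0,-0.004,0,0,0,0,0],[0,0,0,0,0,0,0]]]'; python3 - <<'E'
from h import *
o=r.get_obs();print(o["grip_width"],o["contact_force"],o["moment"],o["tcp_pos"],o["joints"])
im,d=r.grab_frame("wrist"); save("wrist4",im)
P=wcloud(d,o["tcp_pos"],o["orientation"]); np.savez("wrist4.npz",P=P,im=im)
fit("grip",sel(P,[.38,.02,.185],[.445,.14,.215]))
h=sel(P,[.43,.05,.11],[.53,.12,.168]);fit("hook",h)
h=h[np.argsort(h[:,0])]
for i in range(0,len(h),max(1,len(h)//16)): print(np.round(h[i],3),end=" ")
im,d=r.grab_frame("scene"); save("scene4c",cv2.resize(im[140:320,160:360],None,fx=3.8,fy=3.2,interpolation=cv2.INTER_CUBIC))
E
```

```text
clock: 7.35
tcp_pos: [0.4246, 0.047, 0.2449]
orientation: [2.026, 2.401, -0.0]
contact_force: [-0.2, -0.7, -5.9]
grip_width: 0.0126
0.012621215993487946 [-0.20448372 -0.67657467 -5.89263474] [-0.11481195 -0.03449733  0.0117408 ] [0.42455217 0.04701213 0.24488277] [ 0.34569809  0.20340001 -0.6611315   2.14467106  0.16709372  0.84259685
 -0.24836985]
grip 9980 rect [0.4237 0.0721] [0.091 0.045] mean [0.4197 0.0725] yaw 0.171 z [0.192 0.201 0.21 ]
hook 2636 rect [0.4855 0.0818] [0.092 0.01 ] mean [0.485  0.0826] yaw -1.412 z [0.129 0.147 0.157]
[0.44  0.075 0.152] [0.445 0.077 0.158] [0.45  0.073 0.154] [0.456 0.075 0.142] [0.463 0.08  0.134] [0.47  0.076 0.129] [0.477 0.082 0.131] [0.483 0.079 0.131] [0.488 0.078 0.134] [0.492 0.086 0.14 ] [0.496 0.08  0.144] [0.5   0.086 0.151] [0.504 0.088 0.155] [0.51  0.09  0.155] [0.516 0.089 0.156] [0.523 0.086 0.156] [0.53  0.092 0.156]
```

View pics/wrist4.png

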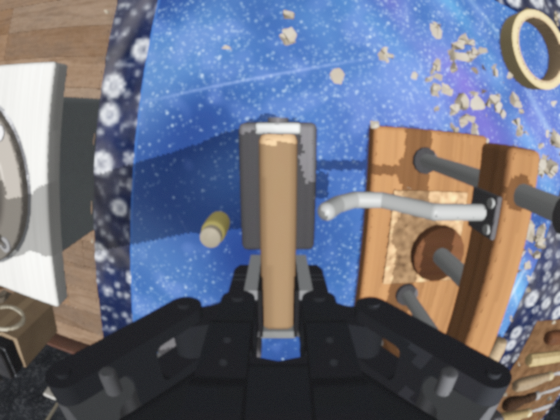

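View pics/scene4c.png

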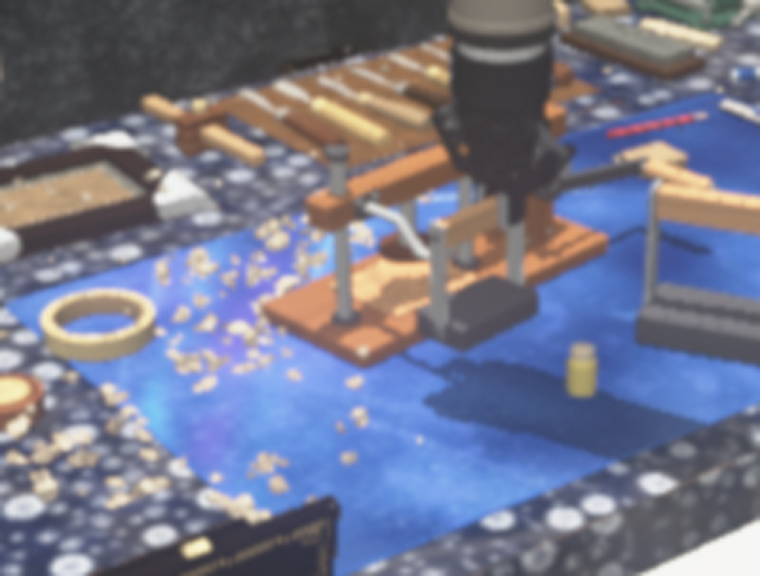

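The wrist view shows the hook tip at (327,210), just beside the grip (278,230), and the hook line passes between grip middle and far strap. The loop is level and high enough. Slide it over the tip.

```bash
python3 -m handwheel '[[[0.004,0.0006,0,0,0,0,0],[0.007,0.001,0,0,0,0,0],[0.008,0.0012,0,0,0,0,0],[0.008,0.0012,0,0,0,0,0],[0.008,0.0012,0,0,0,0,0],[0.008,0.0012,0,0,0,0,0],[0.007,0.001,0,0,0,0,0],[0.0045,0.0008,0,0,0,0,0],[0,0,0,0,0,0,0],[0,0,0,0,0,0,0]]]'; python3 - <<'E'
from h import *
o=r.get_obs();print(o["grip_width"],o["contact_force"],o["moment"],o["tcp_pos"])
im,d=r.grab_frame("wrist"); save("wrist5",im)
E
```

```text
clock: 8.28
tcp_pos: [0.479, 0.0558, 0.2447]
orientation: [-2.024, -2.402, 0.001]
contact_force: [-0.2, -1.0, -6.1]
grip_width: 0.0125
0.012477394034838935 [-0.23190265 -0.99692793 -6.11865115] [-0.17017105 -0.08156075  0.03186141] [0.47903537 0.05584965 0.24472497]
```

View pics/wrist5.png

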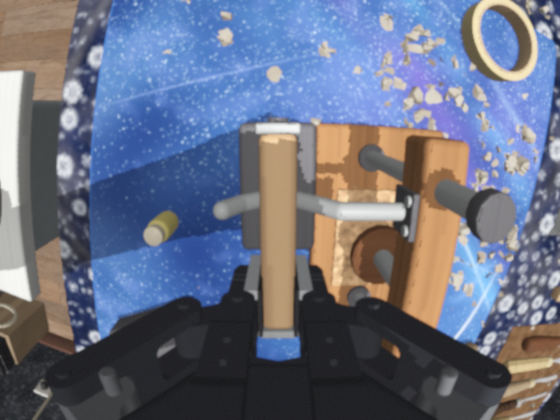

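The hook (tip 222,210; stem 335,210) now passes under the middle of the grip. Lower it.

```bash
python3 -m handwheel '[[[0,0,-0.004,0,0,0,0],[0,0,-0.006,0,0,0,0],[0,0,-0.006,0,0,0,0],[0,0,-0.006,0,0,0,0],[0,0,-0.006,0,0,0,0],[0,0,-0.005,0,0,0,0],[0,0,-0.004,0,0,0,0],[0,0,-0.003,0,0,0,0],[0,0,0,0,0,0,0],[0,0,0,0,0,0,0]]]'
```

```text
clock: 9.17
tcp_pos: [0.4791, 0.0558, 0.2048]
orientation: [-2.025, -2.402, 0.0]
contact_force: [0.8, 0.3, -5.7]
grip_width: 0.0123
```

```bash
python3 -m handwheel '[[[0,0,-0.002,0,0,0,0],[0,0,-0.001,0,0,0,0],[0,0,0,0,0,0,0]]]';  python3 - <<'E'
from h import *
o=r.get_obs();print(o["grip_width"],o["contact_force"],o["moment"],o["tcp_pos"])
E
```

```text
clock: 9.42
tcp_pos: [0.4791, 0.0558, 0.2019]
orientation: [2.025, 2.402, 0.0]
contact_force: [-0.1, 0.3, -6.2]
grip_width: 0.0123
0.01233545591812971 [-0.14215097  0.33668385 -6.17080072] [-0.13463334 -0.05258053  0.05203124] [0.47906748 0.05575331 0.20187324]
```

```bash
python3 -m handwheel '[[[0,0,-0.001,0,0,0,0],[0,0,-0.001,0,0,0,0],[0,0,0,0,0,0,0]]]'; python3 -m handwheel '[[[0,0,-0.001,0,0,0,0],[0,0,-0.001,0,0,0,0],[0,0,0,0,0,0,0]]]';  python3 - <<'E'
from h import *
o=r.get_obs();print(o["grip_width"],o["contact_force"],o["moment"],o["tcp_pos"])
im,d=r.grab_frame("scene"); save("scene6c",cv2.resize(im[140:320,160:360],None,fx=3.8,fy=3.2,interpolation=cv2.INTER_CUBIC))
E
```

```text
clock: 9.67
tcp_pos: [0.4793, 0.0558, 0.2004]
orientation: [2.025, 2.401, 0.0]
contact_force: [-1.9, -0.7, 0.5]
grip_width: 0.0125
clock: 9.92
tcp_pos: [0.4795, 0.0558, 0.1996]
orientation: [2.024, 2.401, -0.0]
contact_force: [-7.1, -2.5, 17.9]
grip_width: 0.0125
0.012500775640631477 [-7.13785292 -2.54248171 17.89137271] [-0.24491855  1.61149296  0.20775584] [0.47948339 0.05583555 0.19959779]
```

View pics/scene6c.png

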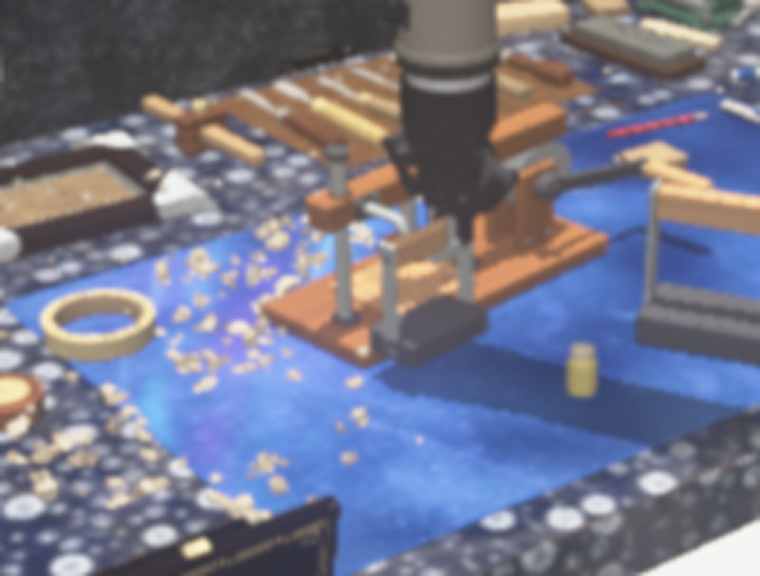

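```bash
python3 -m handwheel '[[[0,0,0.001,0,0,0,0],[-0.001,0,0.0007,0,0,0,0],[0,0,0,0,0,0,0]]]' 20; python3 -m handwheel '[[[0,0,0,0,0,0,0.02],[0,0,0,0,0,0,0.025],[0,0,0,0,0,0,0.03],[0,0,0,0,0,0,0.04],[0,0,0,0,0,0,0.045],[0,0,0,0,0,0,0.045]]]';  python3 - <<'E'
from h import *
o=r.get_obs();print(o["grip_width"],o["contact_force"],o["moment"],o["tcp_pos"])
im,d=r.grab_frame("wrist"); save("wrist7",im)
E
```

```text
clock: 10.22
tcp_pos: [0.479, 0.0558, 0.2004]
orientation: [2.024, 2.4, 0.003]
contact_force: [0.9, -0.9, 1.9]
grip_width: 0.0127
clock: 10.72
tcp_pos: [0.478, 0.0558, 0.1995]
orientation: [-2.025, -2.402, 0.0]
contact_force: [0.0, -0.0, -0.5]
grip_width: 0.0449
0.04486306016367175 [ 0.01757861 -0.02294586 -0.53401448] [ 0.00065049 -0.01703458 -0.00300185] [0.47802053 0.05584634 0.19949896]
```

View pics/wrist7.png

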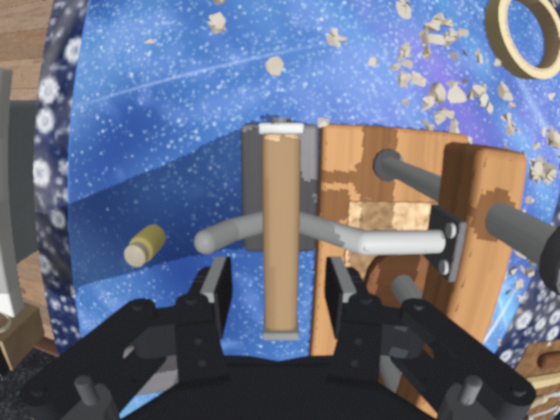

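The weight hangs upright, with the hook under the middle of the grip, and both fingers are free. Rise and go to the lever handle.

```bash
python3 -m handwheel '[[[0,0,0.008,0,0,0,0.045],[0,0,0.015,0,0,0,0.045],[0,0,0.018,0,0,0,0.045],[0,0,0.02,0,0,0,0.045],[0,0,0.02,0,0,0,0.045],[0,0,0.02,0,0,0,0.045],[0,-0.01,0.015,0,0,-0.09,0.045],[0,-0.02,0.005,0,0,-0.09,0.045],[0,-0.025,0,0,0,-0.09,0.045],[0,-0.025,0,0,0,-0.09,0.045]]]'
```

```text
clock: 11.6
tcp_pos: [0.4782, -0.0246, 0.322]
orientation: [2.424, 1.996, 0.002]
contact_force: [0.1, 0.2, -0.5]
grip_width: 0.0452
```

```bash
python3 -m handwheel '[[[0.006,-0.025,0,0,0,-0.121,0.06],[0.006,-0.025,0,0,0,-0.121,0.06],[0.006,-0.025,0,0,0,-0.121,0.06],[0.006,-0.025,0,0,0,-0.121,0.06],[0.006,-0.025,0,0,0,-0.121,0.06],[0.006,-0.025,0,0,0,-0.121,0.06],[0.006,-0.025,0,0,0,-0.121,0.06],[0.006,-0.022,0,0,0,-0.121,0.06],[0.006,-0.01,0,0,0,-0.121,0.06],[0,-0.01,0,0,0,-0.121,0.06]]]';python3 - <<'E'
from h import *
o=r.get_obs();print(o["grip_width"],o["tcp_pos"],o["joints"]);print(Ro.from_rotvec(o["orientation"]).as_matrix().round(3))
im,d=r.grab_frame("wrist"); save("wrist8",im)
P=wcloud(d,o["tcp_pos"],o["orientation"])
fit("handle",sel(P,[.46,-.3,.05],[.57,-.222,.14]))
im,d=r.grab_frame("scene"); save("scene8c",cv2.resize(im[140:320,160:360],None,fx=3.8,fy=3.2,interpolation=cv2.INTER_CUBIC))
Pt=cloud("scene",d)
fit("grip",sel(Pt,[.44,.02,.146],[.5,.14,.163]))
E
```

```text
clock: 12.43
tcp_pos: [0.5328, -0.2424, 0.3211]
orientation: [-3.131, -0.257, -0.002]
contact_force: [-0.1, -0.5, 0.6]
grip_width: 0.0595
0.05948350122284309 [ 0.53275757 -0.24244463  0.32107189] [ 0.51362961  0.32694888 -0.24242313  1.74408224  0.08687292  1.08022904
 -1.16433818]
[[ 0.987  0.163  0.001]
 [ 0.163 -0.987  0.   ]
 [ 0.001 -0.    -1.   ]]
handle 1363 rect [ 0.5326 -0.2426] [0.076 0.02 ] mean [ 0.5349 -0.2422] yaw -1.412 z [0.08  0.085 0.088]
grip 141 rect [0.4716 0.0793] [0.056 0.092] mean [0.4694 0.084 ] yaw 0.174 z [0.146 0.152 0.156]
```

View pics/wrist8.png

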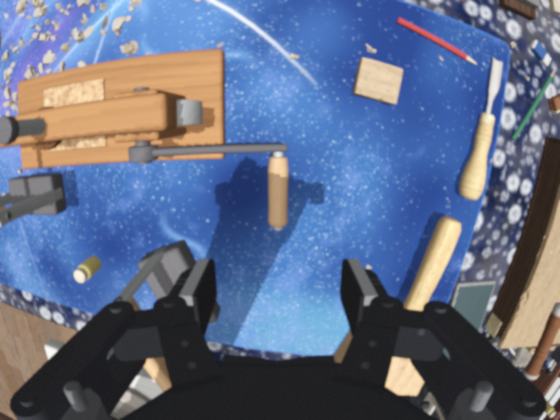

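View pics/scene8c.png

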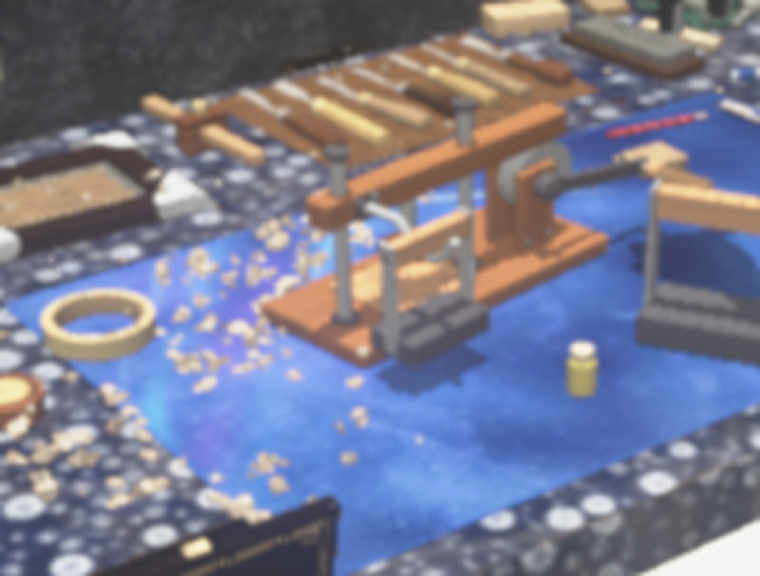

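The handle is at (278,190) in the wrist view, that is (0.533, -0.242), and its centre is 78 mm high. The scene view shows the weight hanging on the hook. Descend onto the handle.

```bash
python3 -m handwheel '[[[0,0,-0.01,0,0,0,0.06],[0,0,-0.02,0,0,0,0.06],[0,0,-0.025,0,0,0,0.06],[0,0,-0.025,0,0,0,0.06],[0,0,-0.025,0,0,0,0.06],[0,0,-0.025,0,0,0,0.06],[0,0,-0.025,0,0,0,0.06],[0,0,-0.02,0,0,0,0.06],[0,0,-0.0145,0,0,0,0.06],[0,0,0,0,0,0,0.06]]]' 50; python3 -m handwheel '[[[0,0,0,0,0,0,0.0],[0,0,0,0,0,0,0.0],[0,0,0,0,0,0,0.0],[0,0,0,0,0,0,0.0],[0,0,0,0,0,0,0.0],[0,0,0,0,0,0,0.0],[0,0,0,0,0,0,0.0]]]' 50;python3 - <<'E'
from h import *
o=r.get_obs();print(o["grip_width"],o["tcp_pos"],o["contact_force"])
im,d=r.grab_frame("wrist"); save("wrist9",im)
n=20;yaw=.166
a=-0.1745+1.745*np.arange(n+1)/n
y=-.13*np.cos(a);z=.13*np.sin(a)
print(np.c_[-np.sin(yaw)*np.diff(y),np.cos(yaw)*np.diff(y),np.diff(z)].round(4))
E
```

```text
clock: 13.37
tcp_pos: [0.53, -0.239, 0.1277]
orientation: [-3.126, -0.275, 0.008]
contact_force: [-0.4, 0.4, 0.8]
grip_width: 0.0599
clock: 13.95
tcp_pos: [0.5329, -0.2418, 0.1321]
orientation: [3.129, 0.267, 0.004]
contact_force: [1.8, -1.8, 3.1]
grip_width: 0.0183
0.01828360088944692 [ 0.53288603 -0.24176116  0.13207948] [ 1.83066236 -1.8026005   3.14952469]
[[ 0.0002 -0.0015  0.0112]
 [ 0.0001 -0.0005  0.0113]
 [-0.0001  0.0005  0.0113]
 [-0.0002  0.0015  0.0112]
 [-0.0004  0.0024  0.0111]
 [-0.0006  0.0034  0.0108]
 [-0.0007  0.0043  0.0105]
 [-0.0009  0.0052  0.0101]
 [-0.001   0.006   0.0096]
 [-0.0011  0.0068  0.009 ]
 [-0.0013  0.0076  0.0084]
 [-0.0014  0.0082  0.0077]
 [-0.0015  0.0089  0.0069]
 [-0.0016  0.0094  0.0061]
 [-0.0017  0.0099  0.0052]
 [-0.0017  0.0103  0.0043]
 [-0.0018  0.0107  0.0034]
 [-0.0018  0.0109  0.0025]
 [-0.0019  0.0111  0.0015]
 [-0.0019  0.0112  0.0005]]
```

View pics/wrist9.png

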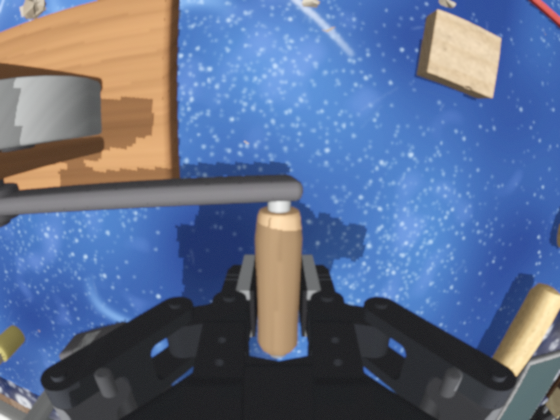

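The handle sits between the pads (278,285). Swing, first half.

```bash
python3 -m handwheel '[[[0.0002,-0.0015,0.0112,0,0,0,0],[0.0001,-0.0005,0.0113,0,0,0,0],[-0.0001,0.0005,0.0113,0,0,0,0],[-0.0002,0.0015,0.0112,0,0,0,0],[-0.0004,0.0024,0.0111,0,0,0,0]]]'; python3 - <<'E'
from h import *
o=r.get_obs();print(o["grip_width"],o["tcp_pos"],o["contact_force"])
E
```

```text
clock: 14.42
tcp_pos: [0.5326, -0.2409, 0.1876]
orientation: [3.127, 0.267, 0.004]
contact_force: [5.9, -7.4, -6.4]
grip_width: 0.0188
0.018761114357863685 [ 0.53260468 -0.24092216  0.18760298] [ 5.90788444 -7.39510788 -6.40810801]
```

```bash
python3 -m handwheel '[[[-0.0006,0.0034,0.0108,0,0,0,0],[-0.0007,0.0043,0.0105,0,0,0,0],[-0.0009,0.0052,0.0101,0,0,0,0],[-0.001,0.006,0.0096,0,0,0,0],[-0.0011,0.0068,0.009,0,0,0,0],[0,0,0,0,0,0,0]]]'; python3 - <<'E'
from h import *
o=r.get_obs();print(o["grip_width"],o["tcp_pos"],o["contact_force"])
im,d=r.grab_frame("wrist"); save("wrist10",im)
im,d=r.grab_frame("scene"); save("scene10c",cv2.resize(im[140:320,160:360],None,fx=3.8,fy=3.2,interpolation=cv2.INTER_CUBIC))
E
```

```text
clock: 14.92
tcp_pos: [0.5287, -0.2184, 0.2406]
orientation: [3.121, 0.263, 0.009]
contact_force: [3.4, -15.0, 3.4]
grip_width: 0.0183
0.018294619716924518 [ 0.52871108 -0.21841602  0.24057403] [  3.42056656 -15.04418771   3.39789146]
```

View pics/scene10c.png

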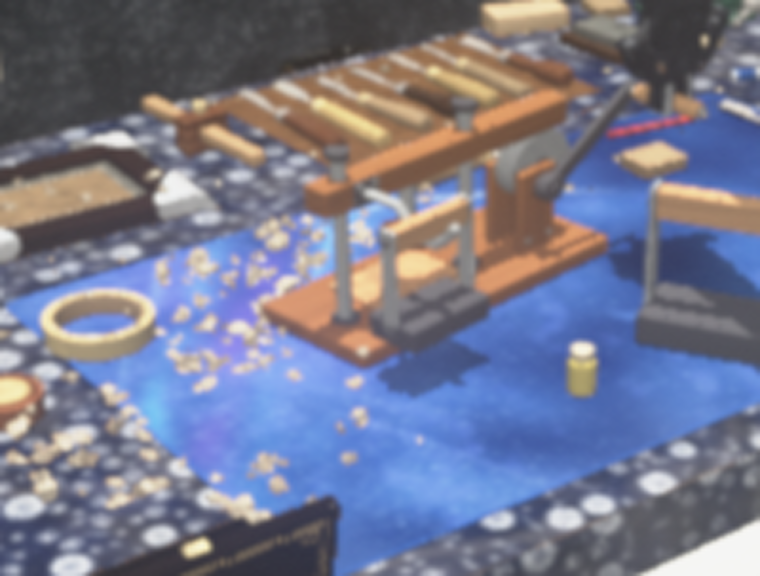

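View pics/wrist10.png

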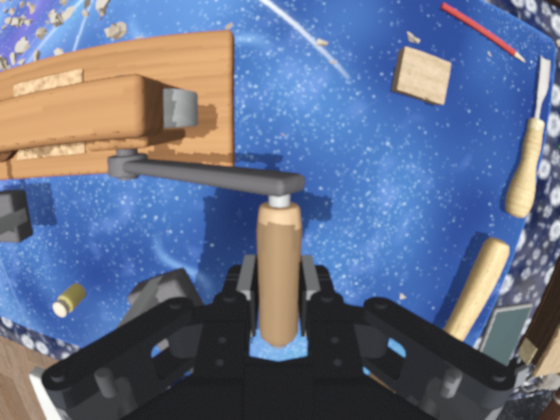

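```bash
python3 - <<'E'
from h import *
o=r.get_obs();print(o["tcp_pos"],o["contact_force"],Ro.from_rotvec(o["orientation"]).as_matrix().round(3)[:,2])
im,d=r.grab_frame("wrist"); P=wcloud(d,o["tcp_pos"],o["orientation"]); np.save("w11.npy",P)
q=P[215:330,262:298].reshape(-1,3); 
for v in range(215,335,20): print(v,P[v,280].round(3))
hb=P[152:180,108:146].reshape(-1,3); hb=hb[hb[:,2]>.06]; fit("hub",hb); print(hb.max(0).round(3))
for u in range(105,300,15):
  for v in (155,165,175,183): print(u,v,P[v,u].round(3),end=" ")
  print()
E
```

```text
[ 0.52878841 -0.21901891  0.23975744] [  4.64859518 -15.61261345   4.76809979] [ 0.007 -0.009 -1.   ]
215 [ 0.563 -0.216  0.185]
235 [ 0.554 -0.217  0.186]
255 [ 0.546 -0.219  0.186]
275 [ 0.537 -0.22   0.187]
295 [ 0.527 -0.222  0.187]
315 [ 0.516 -0.224  0.186]
hub 968 rect [ 0.5712 -0.1547] [0.021 0.117] mean [ 0.5595 -0.1168] yaw 0.269 z [0.104 0.115 0.131]
[ 0.599 -0.096  0.311]
105 155 [ 0.547 -0.049  0.023] 105 165 [ 0.537 -0.049  0.023] 105 175 [ 0.522 -0.038  0.001] 105 183 [ 0.514 -0.039  0.002] 
120 155 [ 0.564 -0.109  0.11 ] 120 165 [ 0.559 -0.111  0.115] 120 175 [ 0.552 -0.112  0.116] 120 183 [ 0.516 -0.057  0.001] 
135 155 [ 0.565 -0.119  0.108] 135 165 [ 0.562 -0.127  0.126] 135 175 [ 0.552 -0.121  0.11 ] 135 183 [ 0.518 -0.075  0.001] 
150 155 [ 0.553 -0.098  0.023] 150 165 [ 0.565 -0.14   0.134] 150 175 [ 0.56  -0.142  0.137] 150 183 [ 0.521 -0.092  0.001] 
165 155 [ 0.555 -0.113  0.024] 165 165 [ 0.568 -0.153  0.143] 165 175 [ 0.563 -0.154  0.146] 165 183 [ 0.523 -0.108  0.001] 
180 155 [ 0.557 -0.127  0.023] 180 165 [ 0.57  -0.162  0.148] 180 175 [ 0.566 -0.165  0.
[... 210 characters left out ...]
0.178  0.147] 210 175 [ 0.571 -0.182  0.167] 210 183 [ 0.567 -0.183  0.166] 
225 155 [ 0.562 -0.168  0.022] 225 165 [ 0.574 -0.186  0.151] 225 175 [ 0.573 -0.19   0.172] 225 183 [ 0.569 -0.19   0.172] 
240 155 [ 0.562 -0.18   0.002] 240 165 [ 0.552 -0.181  0.002] 240 175 [ 0.575 -0.197  0.176] 240 183 [ 0.571 -0.197  0.177] 
255 155 [ 0.564 -0.194  0.001] 255 165 [ 0.554 -0.196  0.001] 255 175 [ 0.576 -0.203  0.179] 255 183 [ 0.573 -0.204  0.183] 
270 155 [ 0.566 -0.208 -0.   ] 270 165 [ 0.557 -0.21   0.   ] 270 175 [ 0.577 -0.209  0.181] 270 183 [ 0.575 -0.21   0.186] 
285 155 [ 0.569 -0.222  0.   ] 285 165 [ 0.559 -0.224  0.001] 285 175 [ 0.578 -0.215  0.181] 285 183 [ 0.576 -0.215  0.187]
```

```bash
python3 -m handwheel '[[[-0.0013,0.0076,0.0084,0,0,0,0],[-0.0014,0.0082,0.0077,0,0,0,0],[-0.0015,0.0089,0.0069,0,0,0,0],[-0.0016,0.0094,0.0061,0,0,0,0],[0,0,0,0,0,0,0]]]'; python3 - <<'E'
from h import *
o=r.get_obs();print(o["grip_width"],o["tcp_pos"],o["contact_force"],o["moment"])
im,d=r.grab_frame("wrist"); save("wrist12",im);P=wcloud(d,o["tcp_pos"],o["orientation"])
for v in range(235,335,20): print(v,P[v,280].round(3))
E
```

```text
clock: 15.48
tcp_pos: [0.5236, -0.188, 0.2722]
orientation: [3.115, 0.258, 0.014]
contact_force: [-0.6, -22.8, 18.4]
grip_width: 0.0182
0.018181905598913327 [ 0.5235536  -0.18804501  0.27218368] [ -0.60667291 -22.76588797  18.44053006] [-5.80531514 -0.01600284 -0.10781119]
235 [ 0.549 -0.186  0.218]
255 [ 0.54  -0.188  0.216]
275 [ 0.531 -0.19   0.217]
295 [ 0.52  -0.191  0.217]
315 [ 0.51  -0.193  0.217]
```

View pics/wrist12.png

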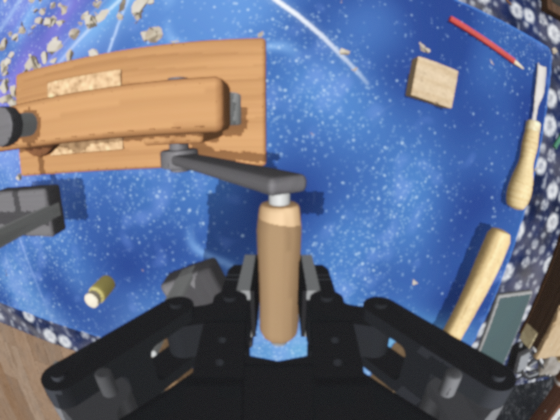

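```bash
python3 -m handwheel '[[[0,0,0.006,0,0,0,0],[-0.0005,0.003,0.006,0,0,0,0],[-0.0015,0.009,0.0045,0,0,0,0],[-0.0017,0.010,0.004,0,0,0,0],[0,0,0,0,0,0,0]]]'; python3 - <<'E'
from h import *
o=r.get_obs();print(o["grip_width"],o["tcp_pos"],o["contact_force"],o["moment"])
im,d=r.grab_frame("wrist"); save("wrist13",im);P=wcloud(d,o["tcp_pos"],o["orientation"])
for v in range(235,335,20): print(v,P[v,280].round(3))
E
```

```text
clock: 15.95
tcp_pos: [0.5192, -0.1601, 0.2899]
orientation: [3.123, 0.266, 0.008]
contact_force: [0.7, -12.3, 9.5]
grip_width: 0.018
0.017987956707309308 [ 0.5191915  -0.16012018  0.28986133] [  0.67818619 -12.29538328   9.46324513] [-3.02526248 -0.48869071 -0.17982197]
235 [ 0.543 -0.158  0.232]
255 [ 0.534 -0.16   0.232]
275 [ 0.525 -0.161  0.233]
295 [ 0.515 -0.163  0.233]
315 [ 0.504 -0.165  0.233]
```

```bash
python3 -m handwheel '[[[-0.0017,0.0105,0.0045,0,0,0,0],[-0.0018,0.0108,0.0035,0,0,0,0],[-0.0018,0.0108,0.002,0,0,0,0],[-0.0015,0.009,0.001,0,0,0,0],[0,0,0,0,0,0,0],[0,0,0,0,0,0,0]]]'; python3 - <<'E'
from h import *
o=r.get_obs();print(o["grip_width"],o["tcp_pos"],o["contact_force"],o["moment"])
im,d=r.grab_frame("wrist"); save("wrist14",im);P=wcloud(d,o["tcp_pos"],o["orientation"]);np.save("w14.npy",P)
for v in range(235,335,20): print(v,P[v,280].round(3))
im,d=r.grab_frame("scene"); np.savez("scene14.npz",im=im,d=d);save("scene14c",cv2.resize(im[140:320,160:360],None,fx=3.8,fy=3.2,interpolation=cv2.INTER_CUBIC))
Q=cloud("scene",d);fit("beam",sel(Q,[.5,-.1,.158],[.63,.16,.21]))
E
```

```text
clock: 16.5
tcp_pos: [0.5122, -0.1179, 0.2999]
orientation: [3.126, 0.267, 0.006]
contact_force: [1.0, -6.3, 10.0]
grip_width: 0.018
0.017969274806811097 [ 0.51216704 -0.11787447  0.29985788] [ 1.01336413 -6.31900714 10.02044624] [-1.72471678 -0.29414641 -0.09919955]
235 [ 0.536 -0.116  0.241]
255 [ 0.526 -0.118  0.24 ]
275 [ 0.517 -0.119  0.24 ]
295 [ 0.506 -0.121  0.24 ]
315 [ 0.495 -0.123  0.24 ]
beam 846 rect [0.5508 0.0165] [0.074 0.245] mean [0.5582 0.0316] yaw 0.166 z [0.162 0.183 0.198]
```

View pics/wrist14.png

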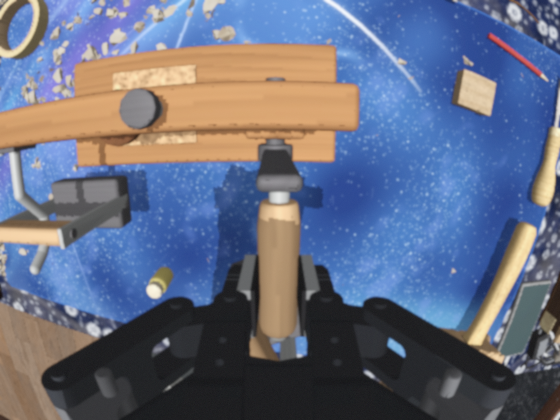

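View pics/scene14c.png

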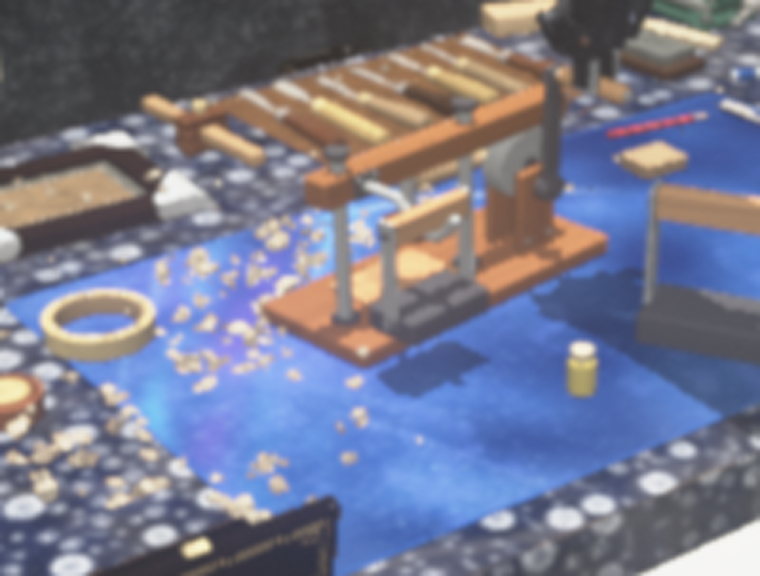

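```bash
python3 - <<'E'
from h import *
P=np.load("w14.npy");yaw=.167
Y=-P[...,0]*np.sin(yaw)+P[...,1]*np.cos(yaw); X=P[...,0]*np.cos(yaw)+P[...,1]*np.sin(yaw)
for v in range(138,200,4):
    s=[(u,round(float(Y[v,u]),4),round(float(X[v,u]),3),round(float(P[v,u,2]),3)) for u in range(240,320) if P[v,u,2]>.05 and P[v,u,2]<.3 and .4<X[v,u]<.553]
    if s:
        a=np.array(s); print(v,"u",a[0,0],a[-1,0],"Y mid",((a[:,1].min()+a[:,1].max())/2).round(4),"w",np.ptp(a[:,1]).round(3),"X",np.median(a[:,2]),"z",np.median(a[:,3]).round(3), (a[:,3].min(),a[:,3].max()))
hd=(P[...,2]>.225)&(P[...,2]<.25)&(X>.47)&(X<.54)&(abs(Y+.203)<.02)
print("handle Y",Y[hd].min(),Y[hd].max(),np.median(Y[hd]))
# old hub / lever in earlier picture w11
P=np.load("w11.npy");Y=-P[...,0]*np.sin(yaw)+P[...,1]*np.cos(yaw); X=P[...,0]*np.cos(yaw)+P[...,1]*np.sin(yaw)
k=np.zeros(P.shape[:2],bool);k[145:185,100:150]=1;k&=(P[...,2]>.09)&(P[...,2]<.14)
for v in range(148,182,4):
    kk=k[v]; 
    if kk.any(): print(v,np.where(kk)[0][[0,-1]],Y[v][kk].min().round(4),Y[v][kk].max().round(4),P[v][kk][:,2].max().round(3),X[v][kk].mean().round(3))
T=np.load("topP.npy"); fit("hubtop",sel(T,[.53,-.14,.103],[.562,-.08,.13]))
q=sel(T,[.53,-.15,.09],[.565,-.07,.134]); print(np.c_[-q[:,0]*np.sin(yaw)+q[:,1]*np.cos(yaw),q[:,2]].round(3)[:40].tolist())
E
```

```text
138 u 248.0 302.0 Y mid -0.2006 w 0.042 X 0.543 z 0.117 (np.float64(0.116), np.float64(0.12))
142 u 266.0 284.0 Y mid -0.2006 w 0.015 X 0.539 z 0.108 (np.float64(0.101), np.float64(0.109))
146 u 258.0 292.0 Y mid -0.2007 w 0.028 X 0.537 z 0.113 (np.float64(0.103), np.float64(0.117))
150 u 258.0 292.0 Y mid -0.2006 w 0.028 X 0.535 z 0.129 (np.float64(0.105), np.float64(0.132))
154 u 258.0 292.0 Y mid -0.2008 w 0.028 X 0.535 z 0.158 (np.float64(0.105), np.float64(0.159))
158 u 258.0 292.0 Y mid -0.2007 w 0.028 X 0.535 z 0.18 (np.float64(0.104), np.float64(0.181))
162 u 261.0 293.0 Y mid -0.2022 w 0.018 X 0.535 z 0.199 (np.float64(0.191), np.float64(0.2))
166 u 260.0 295.0 Y mid -0.2024 w 0.018 X 0.535 z 0.214 (np.float64(0.208), np.float64(0.215))
170 u 259.0 297.0 Y mid -0.2025 w 0.018 X 0.535 z 0.227 (np.float64(0.219), np.float64(0.228))
174 u 258.0 299.0 Y mid -0.2026 w 0.018 X 0.535 z 0.236 (np.float64(0.228), np.float64(0.238))
178 u 257.0 301.0 Y mid -0.2028 w 0.019 X 0.533 z 0.238 (np.float64(0.237), np.float64(0.24))
182 u 256.0 302.0 Y mid -0.203 w 0.019 X 0.532 z 0.239 (np.f
[... 932 characters left out ...]
1 z [0.105 0.11  0.118]
[[-0.194, 0.111], [-0.196, 0.118], [-0.199, 0.115], [-0.202, 0.115], [-0.205, 0.112], [-0.208, 0.113], [-0.211, 0.112], [-0.189, 0.104], [-0.19, 0.112], [-0.193, 0.114], [-0.195, 0.121], [-0.198, 0.118], [-0.202, 0.114], [-0.205, 0.113], [-0.207, 0.115], [-0.211, 0.108], [-0.215, 0.103], [-0.217, 0.109], [-0.22, 0.11], [-0.224, 0.105], [-0.227, 0.103], [-0.23, 0.106], [-0.232, 0.107], [-0.236, 0.104], [-0.241, 0.105], [-0.188, 0.106], [-0.191, 0.107], [-0.193, 0.114], [-0.195, 0.116], [-0.199, 0.109], [-0.201, 0.117], [-0.204, 0.116], [-0.207, 0.114], [-0.211, 0.109], [-0.214, 0.108], [-0.217, 0.111], [-0.221, 0.104], [-0.223, 0.106], [-0.226, 0.108], [-0.229, 0.106]]
```

The lever end is 2 mm short of the hub line (about 0.016 rad). Trim that and check that it holds.

```bash
python3 -m handwheel '[[[-0.0004,0.0024,0,0,0,0,0],[0,0,0,0,0,0,0],[0,0,0,0,0,0,0],[0,0,0,0,0,0,0],[0,0,0,0,0,0,0],[0,0,0,0,0,0,0],[0,0,0,0,0,0,0],[0,0,0,0,0,0,0],[0,0,0,0,0,0,0],[0,0,0,0,0,0,0]]]'; cat > m.py <<'E'
from h import *
o=r.get_obs();print(o["grip_width"],o["tcp_pos"],o["contact_force"])
im,d=r.grab_frame("wrist"); P=wcloud(d,o["tcp_pos"],o["orientation"]);yaw=.167
Y=-P[...,0]*np.sin(yaw)+P[...,1]*np.cos(yaw); X=P[...,0]*np.cos(yaw)+P[...,1]*np.sin(yaw)
def mid(v):
    k=(P[v,240:320,2]>.05)&(P[v,240:320,2]<.3)&(X[v,240:320]<.553)&(X[v,240:320]>.4); y=Y[v,240:320][k]; return (y.min()+y.max())/2
print("hub",[round(mid(v),4) for v in(146,150,154)],"end",[round(mid(v),4) for v in(178,182,186,194,198)],"handle z",P[275,280,2])
E
python3 m.py
```

```text
clock: 17.43
tcp_pos: [0.5119, -0.1164, 0.2999]
orientation: [3.125, 0.265, 0.007]
contact_force: [1.7, -7.6, 10.5]
grip_width: 0.0176
0.01760909348004434 [ 0.51192444 -0.11637708  0.29986841] [ 1.69078273 -7.63840938 10.48557243]
hub [np.float64(-0.2005), np.float64(-0.2001), np.float64(-0.2001)] end [np.float64(-0.2015), np.float64(-0.2014), np.float64(-0.2014), np.float64(-0.2011), np.float64(-0.2011)] handle z 0.24101832072366677
```

The lever is within 1 mm of vertical, but the handle has crept toward the fingertips (69 of 73 mm). I'll ease the fingers slightly while still caging the handle, lower by 13 mm and grip again.

```bash
python3 -m handwheel '[[[0,0,0,0,0,0,0.021],[0,0,-0.002,0,0,0,0.021],[0,0,-0.003,0,0,0,0.021],[0,0,-0.003,0,0,0,0.021],[0,0,-0.003,0,0,0,0.021],[0,0,-0.002,0,0,0,0.021],[0,0,0,0,0,0,0.021]]]' 50; python3 m.py
```

```text
clock: 18.07
tcp_pos: [0.5102, -0.1134, 0.2839]
orientation: [-3.13, -0.268, 0.002]
contact_force: [1.9, -3.4, -1.6]
grip_width: 0.0208
0.020831998801644356 [ 0.51023175 -0.11339857  0.2838805 ] [ 1.86302067 -3.40613084 -1.63513662]
hub [np.float64(-0.2003), np.float64(-0.2003), np.float64(-0.2004)] end [np.float64(-0.1983), np.float64(-0.1983), np.float64(-0.1982), np.float64(-0.1981), np.float64(-0.1981)] handle z 0.2410665050713409
```

```bash
python3 -m handwheel '[[[0.0004,-0.0022,0,0,0,0,0],[0,0,0,0,0,0,0],[0,0,0,0,0,0,0],[0,0,0,0,0,0,0],[0,0,0,0,0,0,0]]]' 60; python3 m.py
```

```text
clock: 18.53
tcp_pos: [0.5106, -0.1153, 0.2842]
orientation: [-3.129, -0.268, 0.002]
contact_force: [0.8, -1.8, -4.9]
grip_width: 0.0179
0.01790681018864246 [ 0.51055632 -0.11526281  0.28420299] [ 0.84031408 -1.75546123 -4.89788508]
hub [np.float64(-0.2007), np.float64(-0.2007), np.float64(-0.2007)] end [np.float64(-0.1996), np.float64(-0.1996), np.float64(-0.1996), np.float64(-0.1994), np.float64(-0.1992)] handle z 0.2403514511329297
```

```bash
python3 -m handwheel '[[[0.0002,-0.0012,0,0,0,0,0],[0,0,0,0,0,0,0],[0,0,0,0,0,0,0],[0,0,0,0,0,0,0],[0,0,0,0,0,0,0],[0,0,0,0,0,0,0],[0,0,0,0,0,0,0],[0,0,0,0,0,0,0],[0,0,0,0,0,0,0],[0,0,0,0,0,0,0]]]'; python3 m.py; python3 - <<'E'
from h import *
for n in("scene","top"):
    im,d=r.grab_frame(n);save(n+"20c",cv2.resize(im[140:320,150:400],None,fx=3.1,fy=3.1,interpolation=cv2.INTER_CUBIC))
E
```

```text
clock: 19.42
tcp_pos: [0.5109, -0.1168, 0.2844]
orientation: [-3.13, -0.268, 0.002]
contact_force: [0.3, -0.6, -11.2]
grip_width: 0.0182
0.018179039506491888 [ 0.51090955 -0.11684143  0.2843964 ] [  0.27398435  -0.61372326 -11.16122234]
hub [np.float64(-0.2004), np.float64(-0.2005), np.float64(-0.2005)] end [np.float64(-0.2012), np.float64(-0.2013), np.float64(-0.2012), np.float64(-0.2011), np.float64(-0.2009)] handle z 0.24052623069080525
```

View pics/scene20c.png

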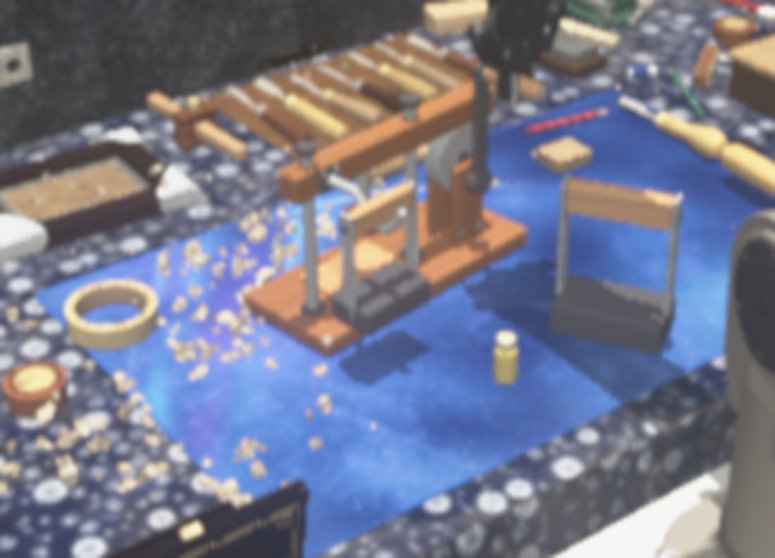

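View pics/top20c.png

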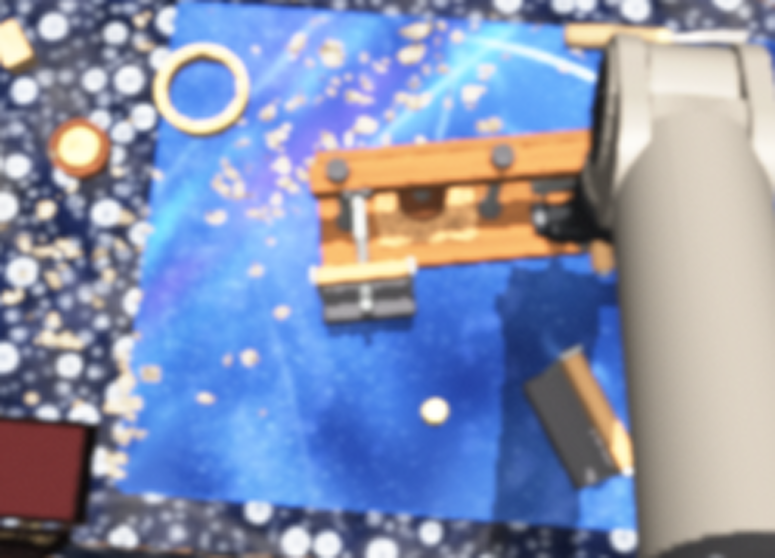

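```bash
python3 -m handwheel '[[[-0.0001,0.0005,-0.002,0,0,0,0],[0,0,0,0,0,0,0],[0,0,0,0,0,0,0],[0,0,0,0,0,0,0],[0,0,0,0,0,0,0],[0,0,0,0,0,0,0],[0,0,0,0,0,0,0],[0,0,0,0,0,0,0],[0,0,0,0,0,0,0],[0,0,0,0,0,0,0]]]'; python3 m.py
```

```text
clock: 20.4
tcp_pos: [0.5109, -0.117, 0.2842]
orientation: [3.129, 0.267, -0.0]
contact_force: [-6.5, 0.2, 2.5]
grip_width: 0.0184
0.018416818253541963 [ 0.51094318 -0.11702539  0.28420688] [-6.46517547  0.22516989  2.53853099]
hub [np.float64(-0.2006), np.float64(-0.2007), np.float64(-0.2006)] end [np.float64(-0.201), np.float64(-0.2016), np.float64(-0.2016), np.float64(-0.2014), np.float64(-0.2012)] handle z 0.24013559049445288
```

```bash
python3 - <<'E'
from h import *
print(r.hand_in()); o=r.get_obs(); print(o["clock"],o["tcp_pos"],o["contact_force"],o["grip_width"])
E
```

```text
the job is handed in; nothing more can be done
None
the job is handed in; nothing more can be done
```

The smaller press weight (127 mm) hangs by its grip on the press hook and has been let go. I then swung the cam lever straight up and handed in at about 20 s, with the fingers still holding its handle.

**Last checks:**
- **Weight:** the last scene and top pictures show it hanging level on the hook.
- **Beam:** the same scene picture shows it raised. I did not measure the final height cleanly.
- **Lever:** its end is about 0.8 mm short of the line through the pivot, roughly 0.006 rad from vertical. That was steady over the last second, and the handle centre is at 230 mm as expected.
- **Other things:** the tape, tin, bottle and the larger weight look where they were in those pictures. I judged this by eye, and the arm hid part of the right side from the top camera.

**What went off plan:** the handle slid towards the fingertips during the swing. At the top I eased the fingers a little while still enclosing the handle, lowered the gripper about 13 mm and gripped again at 60 N. During the swing, contact force reached about 29 N, carried by the fingers. When the fingers were eased, the lever went past vertical by about 2 mm before I brought it back.

The hand-in call gave no verdict.

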